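# Free the wedged tester caddy from its display box

## Task

One of the two wooden tester caddies has got wedged diagonally in its display box, with its corners caught under the box's turned-in rims. Take it by its handle, turn it flat along the box's long sides while it is still down in the box so that its corners come free, lift it out, and set it down gently on the marble slab for refilling: upright, centred, and lined up with the slab's long sides (either way round). Leave the other caddy, which sits square in its own box, where it is.

Things in the scene. Friction and masses are not known exactly. Their poses are not given: they have to be found in the camera images.
- caddy: The wedged caddy, loose, under 0.5 kg: pale wooden tray 120 (x) by 76 (y) mm, walls 24 high. Over its centre a handle on two posts at x = +-40: a level bar along x, 92 long, 14 wide, 14 high, its centre 85 above the underside. Starts level on the box floor, turned 28 to 55 degrees counter-clockwise (from above) from the box's x, corners under the rims. Origin: centre of underside; z up.
- display_box: Wine-red open box (grey floor, brass-edged lips) round the wedged caddy, fixed: 190 (x) by 156 (y) mm, 40 high, floor and walls 4 thick. Along both long sides (along x) the rims turn in as lips, underside 35 and top 40 above the table; mouth between them 100 wide in y, inside 148 by 182. Caddy passes only within 10 degrees of square and 10 mm of centred in y. Origin: centre of underside; z up.
- slab: Empty marble slab fixed on the table, 180 (x) by 130 (y) mm, 15 thick. Origin: centre of its underside, so its top is 15 mm above the origin; z up. The slab, the display box and a second identical box stand side by side in front of the robot, in any order.
- other_caddy: A second caddy, identical to the first, loose, standing square (within 5 degrees) in the second, identical box; to be left alone. Origin: centre of its underside; x along its handle; z up.

How it is judged:
By the outcome, as a careful person would: the job done as asked, in the order asked, and still so for the second after the job is handed in, with the robot touching nothing.
It also fails if it takes over 38 s, if anything falls off the work surface, if the arm or the gripper's body presses on something with over 40 N, if the wrist force passes 120 N, or if a joint passes its speed limit or range.

## Robot

A 6-joint arm with a two-finger parallel gripper is mounted at the origin on the work surface. World frame = base frame: x ahead of the robot, y to its left, z up, the work surface at z = 0. Lengths are in mm, angles in degrees, forces in N, time in s.
With the tool pointing down it reaches from about 350 to 850 mm from the base axis. Payload 8.1 kg.
Tool frame: the origin (TCP) lies midway between the tips of the shut fingers; the grasp point (between the pads) lies 19 mm behind it; z points along the fingers, y is the line along which they close (so a half turn about z gives the same grasp; the last joint's range is limited). The gripper opens to 85 mm and grips with 20 to 120 N. Pads are 22 mm wide; open, the fingers measure 114 mm over their backs; the gripper's body (76 mm by 85 mm) begins 54 mm behind the grasp point. The pads swing forward as they close: fully open they stand 13 mm farther back than shut.
Start: joints at [-80.065, 7.471, 85.268, -0, 87.261, -4.893], TCP at [153.573, -580.018, 231.292] pointing down, gripper open.
Joint ranges: [-169.43, 169.43], [-51.17, 129.36], [1.28, 143.12], [-76.62, 256.62], [0, 156.53], [-152.29, 152.29]. Speed limits (degrees/s): [136.94, 136.94, 159.86, 180, 180, 180].

## Interface

Orientations are given as [roll, pitch, yaw] about the fixed x, y, z axes, in that order (R = Rz(yaw) Ry(pitch) Rx(roll)).
In Python, from bench import r, vision, readout gives the robot as it stands (r), with the cameras (vision) and the readings (readout).
- The arm moves only by the tool drive_effector, called as name(argument=value, ...) on one line, values as JSON. Schema: {"type":"object","properties":{"motion":{"type":"array","items":{"type":"object","properties":{"ax":{"type":"number"},"ay":{"type":"number"},"az":{"type":"number"},"dx":{"type":"number"},"dy":{"type":"number"},"dz":{"type":"number"},"finger_gap":{"type":"number"}},"additionalProperties":false,"required":["finger_gap"]},"minItems":1,"maxItems":8},"grip_force":{"type":"number"},"only":{"type":"string"},"quiet":{"type":"boolean"},"lines":{"type":"string"}},"required":["motion"],"additionalProperties":false}. motion is a list of rows, 1 to 8 of them, each an object with the fields ax, ay, az (a rotation vector in shares of 60 degrees (1.0 is 60 degrees)), dx, dy, dz (the shift in normalised numbers (1 is 800 mm)), finger_gap (the finger opening in mm); a field left out counts as zero (the opening has to be given); each row is the pose to reach, as a shift and turn from the pose commanded when the call began, along the tool's axes at that moment; what a row does not reach only later rows make up. A row lasts 1/8 s, in which the tool goes at most 62.5 mm and 10.7 degrees, less where a joint would pass 70% of its speed; a pose out of reach is approached as far as the arm can. The fingers move at their own pace and stop on an object; grip_force is the grip in N (left out, the last holds). Time passes only in rows, so rows that do not move let the fingers close. The tool returns the time, the measured TCP pose, the force, the opening and the grip force at its end. only (a regular expression) keeps the lines of the reply that match it, lines (a string "A,B") keeps lines A to B, and quiet returns only ok. Shift and turn numbers lie between -1 and 1, and a call with a number outside is refused. Input that does not fit is refused with a message, and nothing moves.
- readout.sense(): the state, without advancing time (a new reading comes with each control period).
- vision.snapshot(name): name is "side" or "top"; returns a dict with "pixels" (384x512x3 uint8, blue, green, red), "fx", "fy", "cx", "cy" (pixels), "D" ([k1, k2, p1, p2, k3] as OpenCV has them; the pictures are not rectified), "pose" (4x4, takes a point from camera to world coordinates). Camera axes: x right, y up, looking along -z (the intrinsics and any distortion apply to the point x, -y, -z); pixel columns grow to the right and rows downward; lengths in mm; the calibration is good to about 2 mm. A picture is of the moment at which its call begins. There is no depth.
- r.hand_in(): hands the job in; it is judged then, once.
The state is a dict: "time": time; "joint_pos": joint angles; "qd": joint speeds; "joint_efforts": joint torques, N m; "tool_pos": TCP position; "tcp_rot": TCP orientation; "ft_force": force on the tool from outside, world axes, zero at the start; "wrist_torque": the same for the moment, N m; "finger_gap": finger opening in mm; "grip_force": force on a finger pad.
Only numpy, scipy, OpenCV 4.12 (cv2) and the standard library are available. Lean on these libraries where they do the work, as an engineer would, in place of code of your own. Each camera call takes 0.05 s, during which the arm holds its last target. There are 200 camera calls.

## Working session

There is one attempt and no reset: what is moved stays moved. The work goes in short steps, Python scripts to look and compute and a tool call to move; the robot and the scene stay as the last step left them, time stands still between calls to the robot, and variables do not carry over. Pictures are saved under pics/ and viewed, at most 10 in all, crops included, and the job is handed in when it is done.

```bash
ls; mkdir -p pics
```

Run:
```python
from bench import r, vision, readout
import cv2
for n in("top","side"):
    s=vision.snapshot(n); cv2.imwrite(f"pics/{n}0.png",s["pixels"]); print(n,s["fx"],s["fy"],s["cx"],s["cy"],s["D"],s["pose"])
print(readout.sense())
```

```text
bench.py
pics
top 357.4602382859257 357.4602382859257 253.49770269116533 190.40870018092716 [-0.0753144  0.         0.         0.         0.       ] [[ 1.02853022e-03  9.90399949e-01 -1.38227653e-01  4.18790781e+02]
 [-9.99996976e-01  7.09888498e-04 -2.35447516e-03 -1.46310642e+01]
 [-2.23374585e-03  1.38229657e-01  9.90397684e-01  6.93731615e+02]
 [ 0.00000000e+00  0.00000000e+00  0.00000000e+00  1.00000000e+00]]
side 375.07981071179455 375.07981071179455 251.90766575609285 193.0280175063019 [-0.06071774  0.          0.          0.          0.        ] [[ 9.12573717e-01  2.80492870e-01 -2.97544890e-01  2.67647814e+02]
 [-4.08809793e-01  6.09535761e-01 -6.79220663e-01 -5.47460403e+02]
 [-9.15230193e-03  7.41478190e-01  6.70914547e-01  6.00696314e+02]
 [ 0.00000000e+00  0.00000000e+00  0.00000000e+00  1.00000000e+00]]
{'time': 0.1, 'joint_pos': array([-8.00635507e+01,  7.51137559e+00,  8.53250743e+01,  3.18155938e-04,
        8.72613578e+01, -4.89366691e+00]), 'qd': array([ 0.01075646, -0.03270889, -0.19096311, -0.01935085,  0.01616565,
        0.06474276]), 'joint_efforts': array([ 9.85862862e-04, -5.70952427e+01, -5.01940799e+01, -1.29947944e-04,
        8.08407407e-03,  8.25536802e-06]), 'tool_pos': array([ 153.50167888, -579.50598938,  230.32363265]), 'tcp_rot': array([-1.79902576e+02, -8.66026679e-03,  1.48300934e+01]), 'ft_force': array([-0.78690147,  0.74970435,  0.15899396]), 'wrist_torque': array([ 0.02470498,  0.00384787, -0.00584217]), 'grip_force': 0.0, 'finger_gap': 85.50883832884466}
```

View pics/top0.png

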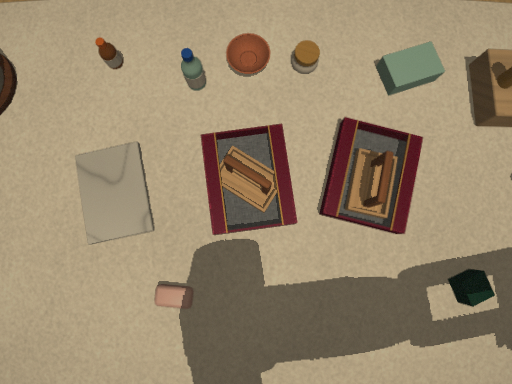

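View pics/side0.png

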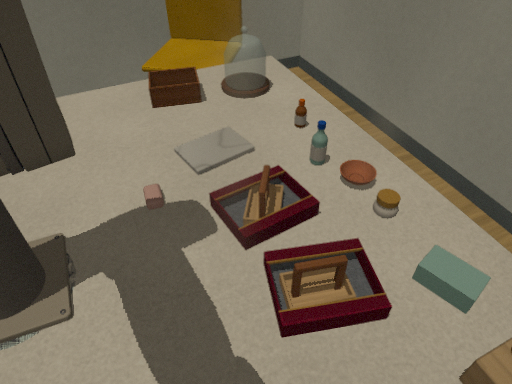

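The wedged caddy is in the middle box (top view, about 250,178), the slab is on the left (about 114,192), and the square caddy is on the right. I'll enlarge these to read corners.

Run:
```python
import cv2,numpy as np
a=cv2.imread("pics/top0.png")
c=cv2.resize(a[115:243,195:303],None,fx=4.6,fy=4.6,interpolation=cv2.INTER_CUBIC)
cv2.imwrite("pics/c1.png",c);print(c.shape)
c=cv2.resize(a[135:250,68:160],None,fx=5,fy=5,interpolation=cv2.INTER_CUBIC)
cv2.imwrite("pics/c2.png",c);print(c.shape)
```

```text
(589, 497, 3)
(575, 460, 3)
```

View pics/c1.png

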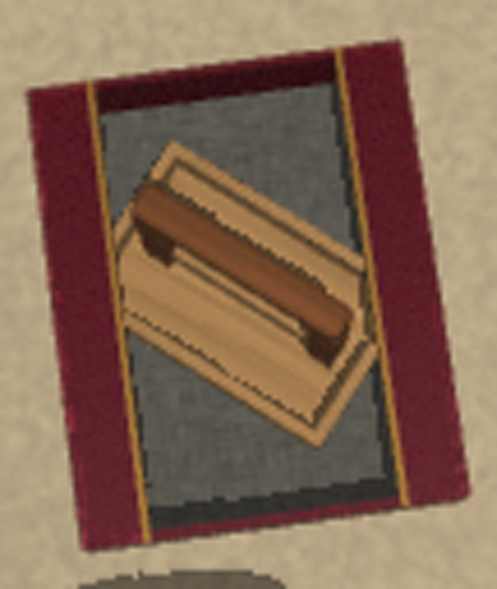

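View pics/c2.png

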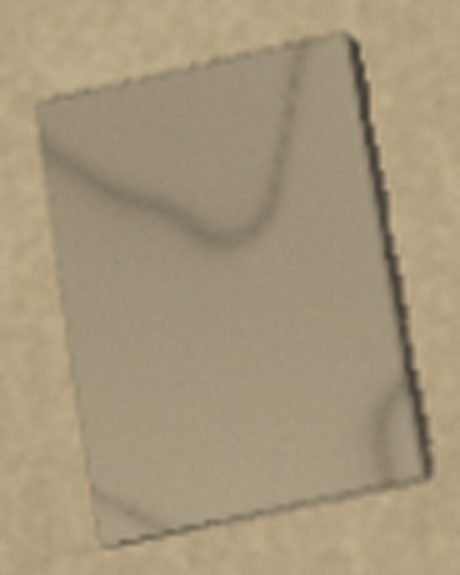

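Crop 1: box rim corners at (28,90), (402,41), (469,495), (83,550); bar ends at about (141,195) and (345,318); tray corners at (173,142) and (320,447). Crop 2: slab top corners at (38,103), (348,35), (424,482), (104,547).

Create h.py:
```python
import numpy as np,cv2
def world(s,px,z):
    K=np.array([[s["fx"],0,s["cx"]],[0,s["fy"],s["cy"]],[0,0,1]])
    u=cv2.undistortPoints(np.array(px,float).reshape(-1,1,2),K,np.array(s["D"])).reshape(-1,2)
    d=np.c_[u[:,0],-u[:,1],-np.ones(len(u))]@s["pose"][:3,:3].T
    o=s["pose"][:3,3]; return (o+d*((z-o[2])/d[:,2])[:,None])[:,:2]
def uncrop(p,f,off): return (np.array(p,float)+.5)/f-.5+off
```

Run:
```python
from bench import r, vision, readout
from h import *
s=vision.snapshot("top")
def rep(n,p):
    print(n,p.round(1).tolist(),"c",p.mean(0).round(1))
    for i in range(len(p)):
        d=p[(i+1)%len(p)]-p[i]; print("  len %.1f ang %.1f"%(np.hypot(*d),np.degrees(np.arctan2(d[1],d[0]))))
o1=(195,115)
rep("box",world(s,uncrop([(28,90),(402,41),(469,495),(83,550)],4.6,o1),40))
rep("bar",world(s,uncrop([(141,195),(345,318)],4.6,o1),92))
rep("tray",world(s,uncrop([(173,142),(320,447)],4.6,o1),24))
rep("slab",world(s,uncrop([(38,103),(348,35),(424,482),(104,547)],5,(68,135)),15))
q=readout.sense();print(q["tool_pos"],q["tcp_rot"],q["time"])
```

```text
box [[617.6, 87.1], [638.5, -67.2], [451.4, -91.8], [429.6, 61.2]] c [534.3  -2.7]
  len 155.7 ang -82.3
  len 188.7 ang -172.5
  len 154.5 ang 98.1
  len 189.8 ang 7.9
bar [[560.9, 35.6], [514.3, -40.6]] c [537.6  -2.5]
  len 89.3 ang -121.5
  len 89.3 ang 58.5
tray [[599.7, 28.1], [471.8, -33.1]] c [535.8  -2.5]
  len 141.8 ang -154.4
  len 141.8 ang 25.6
slab [[583.9, 341.3], [610.7, 216.8], [435.4, 179.2], [409.7, 302.9]] c [509.9 260.1]
  len 127.4 ang -77.9
  len 179.2 ang -167.9
  len 126.4 ang 101.7
  len 178.4 ang 12.4
[ 153.50422526 -579.58882872  230.46058556] [-1.79915882e+02 -7.21214970e-03  1.48262017e+01] 0.15
```

Every check size agrees: box yaw is 7.8, caddy yaw about 58.2 at (536,-2.5), and slab yaw about 12.2 at (510,260). Next I move above the caddy.

Add to h.py:
```python
from scipy.spatial.transform import Rotation as R
def delta(q,pos,yaw):
    R0=R.from_euler("xyz",q["tcp_rot"],degrees=True); R1=R.from_euler("xyz",[180,0,yaw],degrees=True)
    rv=(R0.inv()*R1).as_rotvec(degrees=True)
    print("t %.2f at"%q["time"],q["tool_pos"].round(1),q["tcp_rot"].round(2),"gap %.1f"%q["finger_gap"]," rv",rv.round(2),"d",R0.inv().apply(np.array(pos)-q["tool_pos"]).round(1))
```

```bash
python3 -c "
from bench import r, vision, readout
from h import *
delta(readout.sense(),[536.3,-2.5,130],58.2)"
```

```text
t 0.15 at [ 153.5 -579.6  230.5] [-1.7992e+02 -1.0000e-02  1.4830e+01] gap 85.2  rv [-8.000e-02 -4.000e-02 -4.337e+01] d [ 517.7 -459.8  101.2]
```

The rows are not in the units I measure in: shifts go in shares of 800 mm and turns go in shares of 60 degrees. I convert before sending: 360 mm is 0.45, -320 mm is -0.4, -43.4 degrees is -0.7233.

drive_effector(motion=[{"dx": 0.0563, "dy": -0.05, "finger_gap": 85}, {"az": -0.1, "dx": 0.1125, "dy": -0.1, "finger_gap": 85}, {"az": -0.2, "dx": 0.1688, "dy": -0.15, "finger_gap": 85}, {"az": -0.3, "dx": 0.225, "dy": -0.2, "finger_gap": 85}, {"az": -0.4, "dx": 0.2813, "dy": -0.25, "finger_gap": 85}, {"az": -0.5, "dx": 0.3375, "dy": -0.3, "finger_gap": 85}, {"az": -0.6, "dx": 0.3938, "dy": -0.35, "finger_gap": 85}, {"az": -0.7233, "dx": 0.45, "dy": -0.4, "finger_gap": 85}], grip_force=40)

```text
time: 1.15
tool_pos: [420.4, -176.7, 231.3]
tcp_rot: [180.0, 0.0, 58.4]
ft_force: [1.0, -1.2, -0.0]
finger_gap: 84.8
grip_force: 0.0
```

drive_effector(motion=[{"finger_gap": 85}, {"finger_gap": 85}])

```text
time: 1.4
tool_pos: [419.5, -178.5, 231.1]
tcp_rot: [-180.0, 0.0, 58.2]
ft_force: [-0.1, -0.8, 1.0]
finger_gap: 85.0
grip_force: 0.0
```

```bash
python3 -c "
from bench import r, vision, readout
from h import *
delta(readout.sense(),[536.3,-2.5,130],58.2)"
```

```text
t 1.40 at [ 419.5 -178.5  231.1] [-1.7998e+02  3.0000e-02  5.8250e+01] gap 85.0  rv [-0.02  0.03  0.05] d [211.1   6.8 101. ]
```

To row units: 211 mm is 0.2638, 200 mm is 0.25.

drive_effector(motion=[{"dx": 0.0663, "dy": 0.0025, "dz": 0.0125, "finger_gap": 85}, {"dx": 0.1325, "dy": 0.005, "dz": 0.0375, "finger_gap": 85}, {"dx": 0.1988, "dy": 0.0075, "dz": 0.075, "finger_gap": 85}, {"dx": 0.25, "dy": 0.0085, "dz": 0.1063, "finger_gap": 85}, {"dx": 0.2638, "dy": 0.0085, "dz": 0.1263, "finger_gap": 85}, {"dx": 0.2638, "dy": 0.0085, "dz": 0.1263, "finger_gap": 85}, {"dx": 0.2638, "dy": 0.0085, "dz": 0.1263, "finger_gap": 85}])

```text
time: 2.28
tool_pos: [536.6, -4.5, 131.2]
tcp_rot: [179.9, 0.0, 58.1]
ft_force: [-0.5, 0.2, 0.0]
finger_gap: 85.0
grip_force: 0.0
```

```bash
python3 -c "
from bench import r, vision, readout
from h import *
delta(readout.sense(),[536.3,-2.5,70],58.2)
import cv2
s=vision.snapshot('side');cv2.imwrite('pics/s1.png',cv2.resize(s['pixels'][120:260,180:340],None,fx=4,fy=4,interpolation=cv2.INTER_CUBIC))"
```

```text
t 2.27 at [536.6  -4.5 131.2] [179.94   0.    58.11] gap 85.0  rv [ 0.06  0.   -0.09] d [ 1.6 -1.4 61.2]
```

View pics/s1.png

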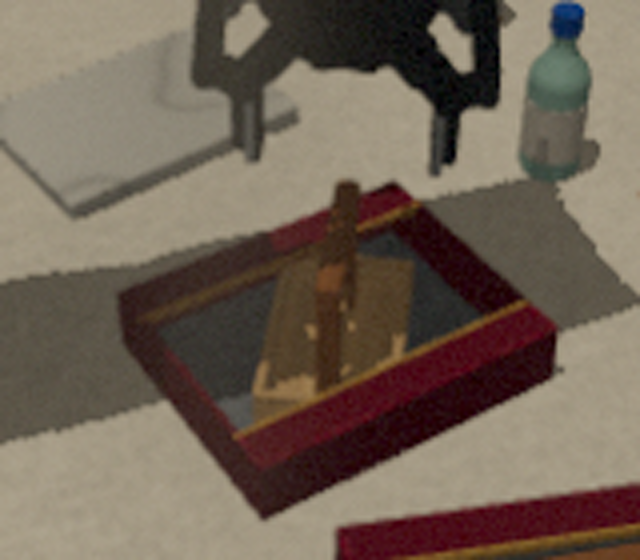

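The side crop shows open fingers (tips at about 250,158 and 437,172) straddling the bar (about 343,185), symmetrically aligned. I descend and close.

To row units: 61 mm is 0.0763, 55 mm is 0.0688.

drive_effector(motion=[{"dx": 0.002, "dy": -0.0013, "dz": 0.025, "finger_gap": 85}, {"dx": 0.002, "dy": -0.0013, "dz": 0.05, "finger_gap": 85}, {"dx": 0.002, "dy": -0.0013, "dz": 0.0688, "finger_gap": 85}, {"dx": 0.002, "dy": -0.0013, "dz": 0.0763, "finger_gap": 85}, {"dx": 0.002, "dy": -0.0013, "dz": 0.0763, "finger_gap": 50}, {"dx": 0.002, "dy": -0.0013, "dz": 0.0763, "finger_gap": 25}, {"dx": 0.002, "dy": -0.0013, "dz": 0.0763, "finger_gap": 5}, {"dx": 0.002, "dy": -0.0013, "dz": 0.0763, "finger_gap": 5}], grip_force=40)

```text
time: 3.32
tool_pos: [536.8, -0.8, 69.7]
tcp_rot: [180.0, -0.0, 58.2]
ft_force: [1.8, -1.4, -1.5]
finger_gap: 13.4
grip_force: 41.1
```

drive_effector(motion=[{"finger_gap": 5}, {"finger_gap": 5}, {"finger_gap": 5}])

```text
time: 3.7
tool_pos: [536.7, -0.8, 69.6]
tcp_rot: [180.0, -0.0, 58.2]
ft_force: [-3.2, 1.0, 4.9]
finger_gap: 13.3
grip_force: 42.0
```

To row units: -3 mm is -0.0038, -1.5 mm is -0.0019, 25.4 degrees is 0.4233.

drive_effector(motion=[{"dz": -0.0019, "finger_gap": 5}, {"dx": -0.0008, "dy": 0.0006, "dz": -0.0038, "finger_gap": 5}, {"az": 0.0667, "dx": -0.0015, "dy": 0.0013, "dz": -0.0038, "finger_gap": 5}, {"az": 0.15, "dx": -0.0015, "dy": 0.0013, "dz": -0.0038, "finger_gap": 5}, {"az": 0.2333, "dx": -0.0015, "dy": 0.0013, "dz": -0.0038, "finger_gap": 5}, {"az": 0.3167, "dx": -0.0015, "dy": 0.0013, "dz": -0.0038, "finger_gap": 5}, {"az": 0.4, "dx": -0.0015, "dy": 0.0013, "dz": -0.0038, "finger_gap": 5}, {"az": 0.4233, "dx": -0.0015, "dy": 0.0013, "dz": -0.0038, "finger_gap": 5}], grip_force=60)

```text
time: 4.7
tool_pos: [536.5, -2.5, 72.0]
tcp_rot: [-180.0, 0.0, 32.8]
ft_force: [-0.1, 0.4, -1.6]
finger_gap: 13.2
grip_force: 59.6
```

drive_effector(motion=[{"az": 0.0833, "finger_gap": 5}, {"az": 0.1667, "finger_gap": 5}, {"az": 0.25, "finger_gap": 5}, {"az": 0.3333, "finger_gap": 5}, {"az": 0.4, "finger_gap": 5}, {"az": 0.4167, "finger_gap": 5}, {"az": 0.4167, "finger_gap": 5}])

```text
time: 5.58
tool_pos: [536.7, -2.4, 72.2]
tcp_rot: [-180.0, 0.0, 7.9]
ft_force: [-0.0, -0.4, -2.7]
finger_gap: 12.8
grip_force: 59.6
```

```bash
python3 -c "
from bench import r, vision, readout
from h import *
q=readout.sense();print(q['wrist_torque']);delta(q,[536.3,-2.5,100],7.8)
import cv2
s=vision.snapshot('top');cv2.imwrite('pics/t2.png',cv2.resize(s['pixels'][115:243,195:303],None,fx=4.6,fy=4.6,interpolation=cv2.INTER_CUBIC))
s=vision.snapshot('side');cv2.imwrite('pics/s2.png',cv2.resize(s['pixels'][120:260,180:340],None,fx=4,fy=4,interpolation=cv2.INTER_CUBIC))"
```

```text
[ 0.06363877 -0.03094926 -0.02784589]
t 5.58 at [536.7  -2.4  72.2] [-1.80e+02  1.00e-02  7.92e+00] gap 12.8  rv [-0.    0.01  0.12] d [ -0.4   0.  -27.8]
```

View pics/s2.png

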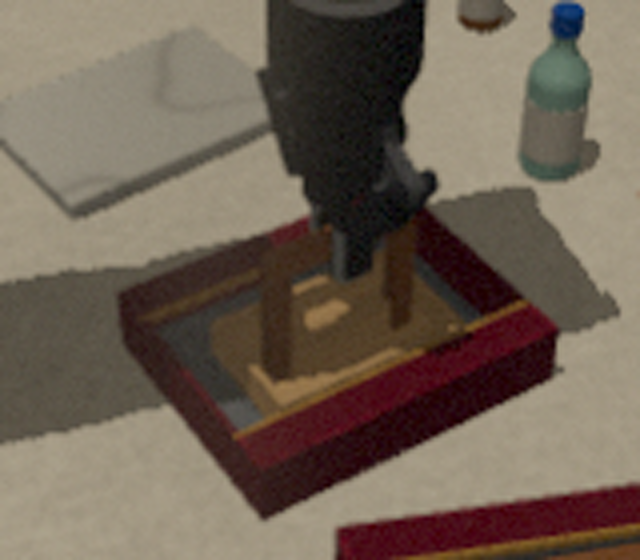

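The side crop shows the caddy square to the box, held at the bar (about 345,250) with forces near zero. I'll lift, slowly past the lips.

To row units: -33 mm is -0.0413, -26 mm is -0.0325.

drive_effector(motion=[{"dz": -0.005, "finger_gap": 5}, {"dz": -0.01, "finger_gap": 5}, {"dz": -0.0163, "finger_gap": 5}, {"dz": -0.0238, "finger_gap": 5}, {"dz": -0.0325, "finger_gap": 5}, {"dz": -0.0413, "finger_gap": 5}])

```text
time: 6.42
tool_pos: [536.9, -2.4, 105.9]
tcp_rot: [180.0, -0.0, 7.8]
ft_force: [0.3, 0.2, -2.4]
finger_gap: 13.3
grip_force: 59.6
```

drive_effector(motion=[{"dz": -0.0188, "finger_gap": 5}, {"dz": -0.0438, "finger_gap": 5}, {"dz": -0.0688, "finger_gap": 5}, {"dz": -0.0813, "finger_gap": 5}, {"dz": -0.0813, "finger_gap": 5}, {"dz": -0.0813, "finger_gap": 5}])

```text
time: 7.18
tool_pos: [536.3, -2.4, 169.5]
tcp_rot: [-180.0, 0.1, 7.8]
ft_force: [-0.3, -0.3, -1.8]
finger_gap: 12.9
grip_force: 59.7
```

```bash
python3 -c "
from bench import r, vision, readout
from h import *
q=readout.sense();print(q['ft_force'],q['wrist_torque']);delta(q,[510,260,130],12.2)
import cv2
s=vision.snapshot('top');cv2.imwrite('pics/t3.png',cv2.resize(s['pixels'][100:250,60:310],None,fx=3.2,fy=3.2,interpolation=cv2.INTER_CUBIC))"
```

```text
[-0.29579596 -0.28611507 -1.8449459 ] [-0.06146061 -0.04725153 -0.00116796]
t 7.17 at [536.3  -2.4 169.5] [-1.7998e+02  7.0000e-02  7.8300e+00] gap 12.9  rv [-0.02  0.07 -4.37] d [   9.8 -263.5   39.5]
```

View pics/t3.png

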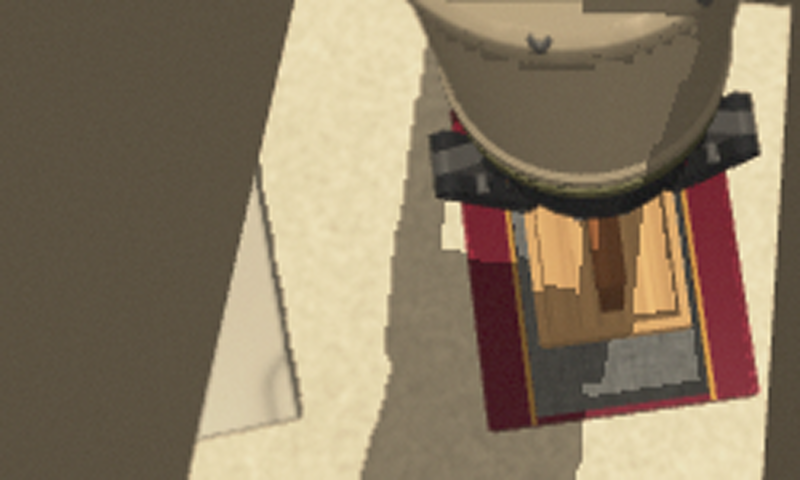

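The caddy is clear of the box and level. Its rear lower edge runs from (540,347) to (692,327) and the bar's near end is at (611,310); I use these to find the grip offset along the bar.

```bash
python3 -c "
from bench import r, vision, readout
from h import *
s=vision.snapshot('top');q=readout.sense()
t=q['tool_pos'][:2];u=np.array([np.cos(np.radians(7.8)),np.sin(np.radians(7.8))]);v=np.array([-u[1],u[0]])
for z,p in((104,[(540,347),(692,327)]),(128,[(540,347),(692,327)]),(182,[(611,310)]),(196,[(611,310)])):
  w=world(s,uncrop(p,3.2,(60,100)),z)-t; print(z,(w@u).round(1),(w@v).round(1))
"
```

```text
104 [-59.9 -60.2] [ 39.1 -40.3]
128 [-62.2 -62.5] [ 37.7 -38.5]
182 [-55.3] [0.6]
196 [-57.] [0.7]
```

To row units: -263.5 mm is -0.3294, -150 mm is -0.1875, -4.4 degrees is -0.0733.

drive_effector(motion=[{"dx": 0.0013, "dy": -0.025, "finger_gap": 5}, {"az": -0.0167, "dx": 0.0038, "dy": -0.075, "finger_gap": 5}, {"az": -0.0333, "dx": 0.0063, "dy": -0.1313, "finger_gap": 5}, {"az": -0.05, "dx": 0.0088, "dy": -0.1875, "dz": 0.0063, "finger_gap": 5}, {"az": -0.0667, "dx": 0.0113, "dy": -0.2438, "dz": 0.025, "finger_gap": 5}, {"az": -0.0733, "dx": 0.0138, "dy": -0.2938, "dz": 0.05, "finger_gap": 5}, {"az": -0.0733, "dx": 0.0141, "dy": -0.3188, "dz": 0.0688, "finger_gap": 5}, {"az": -0.0733, "dx": 0.0141, "dy": -0.3294, "dz": 0.0813, "finger_gap": 5}])

```text
time: 8.28
tool_pos: [511.1, 261.2, 104.0]
tcp_rot: [180.0, 0.1, 12.3]
ft_force: [-0.7, -0.3, -2.2]
finger_gap: 13.0
grip_force: 59.7
```

drive_effector(motion=[{"finger_gap": 5}, {"finger_gap": 5}, {"finger_gap": 5}])

```text
time: 8.65
tool_pos: [513.0, 259.4, 106.3]
tcp_rot: [-180.0, -0.1, 12.1]
ft_force: [0.4, 0.4, -1.6]
finger_gap: 12.8
grip_force: 59.7
```

```bash
python3 -c "
from bench import r, vision, readout
from h import *
q=readout.sense();print(q['ft_force'],q['wrist_torque']);delta(q,[511.5,260.3,80.6],12.2)
import cv2
s=vision.snapshot('side');cv2.imwrite('pics/s4.png',cv2.resize(s['pixels'][60:210,130:310],None,fx=4,fy=4,interpolation=cv2.INTER_CUBIC))"
```

```text
[ 0.41116202  0.43904534 -1.57860486] [-0.02526604 -0.0144305   0.003989  ]
t 8.65 at [513.  259.4 106.3] [-1.800e+02 -9.000e-02  1.215e+01] gap 12.8  rv [-0.   -0.09 -0.05] d [-1.3 -1.2 25.7]
```

View pics/s4.png

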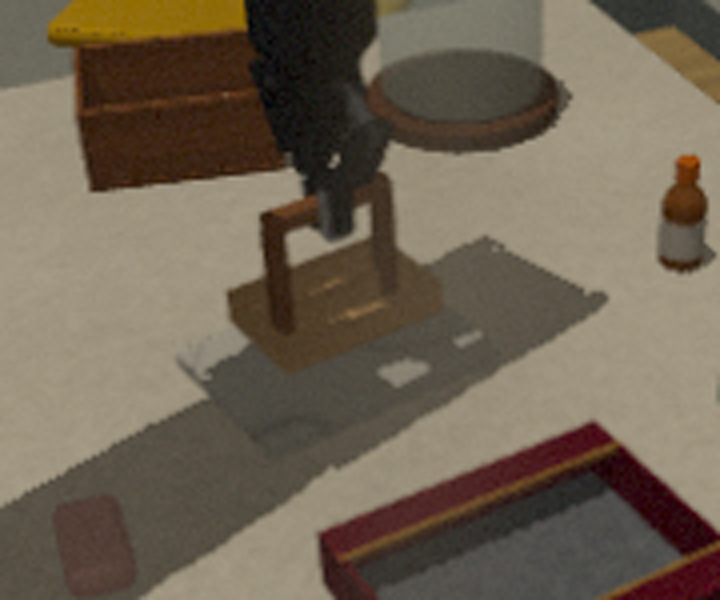

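The caddy hangs level above the slab. I lower it most of the way, then feel for contact.

To row units: 22 mm is 0.0275, 21 mm is 0.0263.

drive_effector(motion=[{"dx": -0.001, "dy": -0.001, "dz": 0.01, "finger_gap": 5}, {"dx": -0.001, "dy": -0.001, "dz": 0.0188, "finger_gap": 5}, {"dx": -0.001, "dy": -0.001, "dz": 0.0238, "finger_gap": 5}, {"dx": -0.001, "dy": -0.001, "dz": 0.0263, "finger_gap": 5}, {"dx": -0.001, "dy": -0.001, "dz": 0.0275, "finger_gap": 5}, {"dx": -0.001, "dy": -0.001, "dz": 0.0275, "finger_gap": 5}, {"dx": -0.001, "dy": -0.001, "dz": 0.0275, "finger_gap": 5}])

```text
time: 9.57
tool_pos: [511.3, 260.9, 83.5]
tcp_rot: [-180.0, -0.0, 12.2]
ft_force: [-0.0, -0.2, -2.3]
finger_gap: 13.2
grip_force: 59.7
```

drive_effector(motion=[{"dz": 0.0006, "finger_gap": 5}, {"dz": 0.0013, "finger_gap": 5}, {"dz": 0.0013, "finger_gap": 5}])

```text
time: 9.95
tool_pos: [511.1, 260.8, 82.2]
tcp_rot: [180.0, 0.0, 12.2]
ft_force: [0.8, -0.7, -2.1]
finger_gap: 12.9
grip_force: 59.7
```

drive_effector(motion=[{"dz": 0.0006, "finger_gap": 5}, {"dz": 0.0013, "finger_gap": 5}, {"dz": 0.0013, "finger_gap": 5}])

```text
time: 10.32
tool_pos: [511.1, 260.8, 81.2]
tcp_rot: [180.0, 0.0, 12.2]
ft_force: [1.3, 0.1, -2.3]
finger_gap: 13.0
grip_force: 59.7
```

To row units: 0.7 mm is 0.0009, 0.4 mm is 0.0005.

drive_effector(motion=[{"dz": 0.0005, "finger_gap": 5}, {"dz": 0.0009, "finger_gap": 5}, {"dz": 0.0009, "finger_gap": 5}])

```text
time: 10.7
tool_pos: [511.1, 260.9, 80.8]
tcp_rot: [-180.0, -0.0, 12.2]
ft_force: [-1.4, -0.4, 0.1]
finger_gap: 12.8
grip_force: 60.0
```

drive_effector(motion=[{"dz": 0.0005, "finger_gap": 5}, {"dz": 0.0009, "finger_gap": 5}, {"dz": 0.0009, "finger_gap": 5}])

```text
time: 11.08
tool_pos: [511.2, 261.2, 80.7]
tcp_rot: [-180.0, -0.0, 12.2]
ft_force: [-4.3, 1.0, 6.1]
finger_gap: 13.2
grip_force: 60.8
```

```bash
python3 -c "
from bench import r, vision, readout
q=readout.sense();print(q['ft_force'],q['wrist_torque'],q['tool_pos'])"
```

```text
[-4.34507281  0.96234034  6.14939389] [ 0.03750641  0.61570776 -0.05877162] [511.20455035 261.1890729   80.65214665]
```

It is in contact (6 N). I unload slightly, open, and retreat up.

To row units: -0.4 mm is -0.0005.

drive_effector(motion=[{"dz": -0.0005, "finger_gap": 5}, {"dz": -0.0005, "finger_gap": 13}, {"dz": -0.0005, "finger_gap": 18}, {"dz": -0.0005, "finger_gap": 30}, {"dz": -0.0005, "finger_gap": 50}, {"dz": -0.0005, "finger_gap": 70}], grip_force=20)

```text
time: 11.82
tool_pos: [511.1, 260.7, 80.2]
tcp_rot: [180.0, 0.0, 12.2]
ft_force: [-0.0, -0.6, -0.5]
finger_gap: 65.0
grip_force: 0.0
```

drive_effector(motion=[{"dz": -0.0063, "finger_gap": 70}, {"dz": -0.0313, "finger_gap": 70}, {"dz": -0.0688, "finger_gap": 70}, {"dz": -0.125, "finger_gap": 70}, {"dz": -0.1875, "finger_gap": 70}, {"dz": -0.1875, "finger_gap": 70}])

```text
time: 12.58
tool_pos: [514.1, 262.1, 238.2]
tcp_rot: [-179.9, -0.7, 12.2]
ft_force: [1.0, -0.3, 0.6]
finger_gap: 70.6
grip_force: 0.0
```

drive_effector(motion=[{"dx": 0.0125, "dy": 0.0625, "finger_gap": 70}, {"dx": 0.025, "dy": 0.125, "finger_gap": 70}, {"dx": 0.025, "dy": 0.1875, "finger_gap": 70}, {"dx": 0.025, "dy": 0.25, "finger_gap": 70}, {"dx": 0.0125, "dy": 0.3125, "finger_gap": 70}, {"dy": 0.375, "finger_gap": 70}, {"dx": -0.025, "dy": 0.4375, "finger_gap": 70}, {"dx": -0.0625, "dy": 0.5, "finger_gap": 70}])

```text
time: 13.58
tool_pos: [546.6, -142.3, 230.7]
tcp_rot: [180.0, -0.0, 12.3]
ft_force: [0.2, 0.0, 0.6]
finger_gap: 70.0
grip_force: 0.0
```

```bash
python3 -c "
from bench import r, vision, readout
import cv2
s=vision.snapshot('top');cv2.imwrite('pics/t5f.png',s['pixels']);cv2.imwrite('pics/t5.png',cv2.resize(s['pixels'][130:255,65:165],None,fx=4.8,fy=4.8,interpolation=cv2.INTER_CUBIC))"
```

```text
(no output)
```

View pics/t5.png

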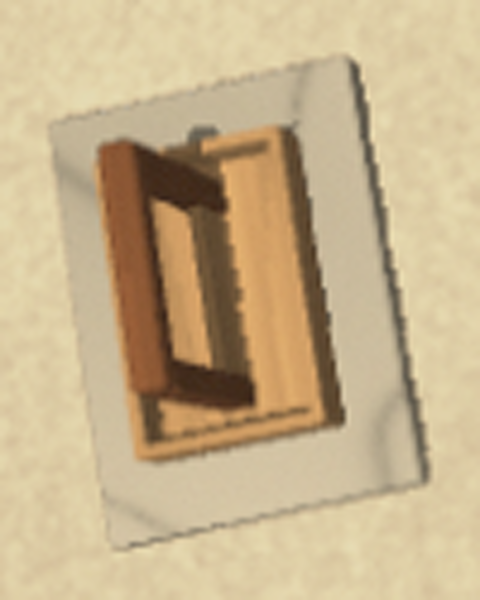

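Caddy upright on the slab. Rim corners are TR (287,127), BR (325,421) and BL (137,457); the bar top has corners (100,150), (133,142), (168,383), (135,390). Slab corners are (50,125), (346,57), (422,487), (113,549).

```bash
python3 -c "
from bench import r, vision, readout
from h import *
s=vision.snapshot('top')
def W(p,z): return world(s,uncrop(p,4.8,(65,130)),z)
a=lambda d:np.degrees(np.arctan2(d[1],d[0])).round(1)
L=W([(50,125),(346,57),(422,487),(113,549)],15)
print('slab',L.mean(0),a(L[0]-L[3]),a(L[1]-L[2]),a(L[0]-L[1])-90)
c=W([(287,127),(325,421),(137,457)],39);print('rim',(c[0]+c[2])/2,a(c[0]-c[1]),np.hypot(*(c[0]-c[1])),np.hypot(*(c[1]-c[2])))
b=W([(100,150),(133,142),(168,383),(135,390)],107);print('bar',b.mean(0),a(b[0]-b[3]),a(b[1]-b[2]),np.hypot(*(b[0]-b[3])),np.hypot(*(b[0]-b[1])))
e=W([(343,420),(299,125)],15);print('base',e,a(e[1]-e[0]))
d=e-L.mean(0);u=np.array([np.cos(.213),np.sin(.213)]);print(d@u,d@[-u[1],u[0]])
"
```

```text
slab [509.75160768 260.45989038] 12.4 12.5 12.700000000000003
rim [510.61552532 258.22950855] 10.3 117.85893132287069 75.09044620121225
bar [510.05650124 258.91378432] 12.2 12.0 87.48996410285552 12.296906694737752
base [[461.73358768 211.85213889]
 [582.34122436 235.92994177]] 11.3
[-57.20820808  65.76371306] [-37.35859576 -39.32054009]
```

The caddy is within about 2 mm of the slab centre and about 1° of its long sides, with the arm clear. I let the arm settle and hand in.

To row units: -20 mm is -0.025, -10 mm is -0.0125.

drive_effector(motion=[{"dz": -0.0125, "finger_gap": 70}, {"dz": -0.025, "finger_gap": 70}, {"dz": -0.025, "finger_gap": 70}, {"dz": -0.025, "finger_gap": 70}])

```text
time: 14.18
tool_pos: [547.3, -139.8, 250.4]
tcp_rot: [180.0, -0.0, 12.3]
ft_force: [-0.1, -0.4, -0.1]
finger_gap: 70.2
grip_force: 0.0
```

```bash
python3 -c "
from bench import r, vision, readout
print(r.hand_in())"
```

```text
the job is handed in; nothing more can be done
None
```

The wedged caddy was turned square in its box, lifted out and set upright on the slab, about 2 mm off centre and within about 1–2° of its long sides by the top camera; the other caddy was left untouched, and I handed the job in at 14.2 s.

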